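# Feed a slide cassette into the scanner until it meets the sprung contact

### The job

Push the black feed slider along its track so that it drives the glass-slide cassette lying in the channel into the scanner's bay, and stop when the cassette has met the light spring contact inside and rests against it, held there by the slider; then let go. The contact sits at a different depth on every instrument and cannot be seen, so feel for it, and press the glass gently: push on the spring a little, never hard against its end (no more than about 12 N on the cassette's front). Leave the other things on the table where they stand.

Things in the scene. Friction and masses are not known exactly. Their poses are not given: they have to be found in the camera images.
- deck: aluminium feed deck, fixed, 160 mm wide (x), y from -250 to +270 mm, 20 mm thick; position and yaw vary. Origin: on the table, on the track's centre line. +y is the feed direction, towards the scanner. From y = -100 mm on, two steel guide rails (x = +-44 to +-52 mm, 14 mm high above the deck) form the cassette's channel
- feed_slider: black plastic slider that runs along the deck's +y (axes as the deck's) from deck y = -200 to +80 mm; about 8 N moves it, it stays where left. Shoe 80 (x) x 60 (y) mm with an upright grip fin 24 (x) x 60 (y) mm, top 80 mm above the origin. Origin: centre of its underside, 21 mm over the table. Its flat pusher face, 26 mm high, lies 30 mm ahead (+y)
- slider_grip (a point): point on the middle of the slider's grip fin, 20 mm below its top (81 mm over the table): a place to pinch it from above across its 24 mm thickness
- cassette: grey plastic cassette with a row of glass slides on top, 80 (x) x 120 (y) x 28 mm high, 0.14 to 0.28 kg, lying loose on the deck in the channel between slider and scanner, long side along the deck's y, 4 mm of play to each rail. Origin: centre of its underside
- scanner: white scanner fixed on the deck, axes as the deck's. Origin: on the table under the bay's mouth (deck y = +100 mm). Bay 116 mm wide, ceiling 78 mm over the table, under a hood 170 mm long, 92 mm high; housing behind it 220 mm tall
- bay_mouth (a point): middle of the bay's mouth at deck level. Hidden 50 to 100 mm behind it (+y) is a sprung contact pad: it takes 3.5 N to begin to move, gives way 14 mm while the force rises to 6 N, and is then hard
- spare_cassette: a second plastic cassette like the one in the channel (80 x 120 x 28 mm), lying on the table beside the deck; not used. Origin: centre of its underside
- steel_bowl: stainless bowl, 110 mm across, 45 mm high, beside the deck; not used. Origin: centre of its underside
- stain_bottle: amber glass jar with black cap, 60 mm across, 95 mm high, beside the deck; not used. Origin: centre of its underside
- objective: steel microscope objective standing upright, 34 mm across, 62 mm high, on the robot's side of the deck; not used. Origin: centre of its underside
- eyepiece: black eyepiece standing upright, 42 mm across, 62 mm high, beside the deck; not used. Origin: centre of its underside
- dropper: white dropper bottle, 40 mm across, 90 mm high, beside the deck; not used. Origin: centre of its underside
Mind the look-alikes: they are no part of the job. What is shaped like the cassette but purple is not meant.

How it is judged:
By the outcome, as a careful person would: the job done as asked, in the order asked, and still so for the second after the job is handed in, with the robot touching nothing.
It also fails if it takes over 72 s, if anything falls off the work surface, if the arm or the gripper's body presses on something with over 40 N, if the wrist force passes 120 N, or if a joint passes its speed limit or range.

### The arm

A 6-joint arm with a two-finger parallel gripper is mounted at the origin on the work surface. World frame = base frame: x ahead of the robot, y to its left, z up, the work surface at z = 0. Lengths are in m, angles in rad, forces in N, time in s.
With the tool pointing down it reaches from about 0.275 to 0.725 m from the base axis. Payload 15.9 kg.
Tool frame: the origin (TCP) lies at the very end of the fingers, on their centre line; the grasp point (between the pads) lies 19 mm behind it; z points along the fingers, y is the line along which they close (so a half turn about z gives the same grasp; the last joint's range is limited). The gripper opens to 85 mm and grips with 20 to 120 N. Pads are 22 mm wide; open, the fingers measure 114 mm over their backs; the gripper's body (76 mm by 85 mm) begins 54 mm behind the grasp point. The pads swing forward as they close: fully open they stand 13 mm farther back than shut.
Start: joints at [1.169, 0.213, -0.034, 1.323, 0, 1.571], TCP at [0.196, 0.46, 0.205] pointing down, gripper open.
Joint ranges: [-2.98, 2.98], [-0.74, 1.72], [-1.14, 1.35], [-2.1, 2.04], [-1.57, 1.44], [-3.14, 3.14]. Speed limits (rad/s): [1.89, 1.89, 2.39, 2.57, 3.14, 3.14].

### API

Orientations are given as a 3x3 rotation matrix whose columns are the frame's x, y, z axes.
In Python, from cell import robot gives the robot as it stands.
- The arm moves only by the tool carry_out, never from a script. Its argument "rows" is a list of rows, each a list of 3 entries, a list of its own where there are three numbers: the shift along the tool's x, y, z in cm, then the turn, a rotation vector about the tool's x, y, z in degrees, then the finger opening in cm, from 0 to 8.54. In form: [[[x, y, z], [ax, ay, az], hand], ...]. A call has 1 to 5 rows; each row shifts and turns the commanded pose from where the row before left it, along the tool's axes as they then stand; what a row does not reach is not made up. A row lasts 1/10 s, in which the tool goes at most 50 mm and 8.59 degrees, less where a joint would pass 70% of its speed; a pose out of reach is approached as far as the arm can. A call is refused whole if a number of a shift passes 5 or a number of a turn 8.59, either way. A call with a gripper value outside its range is refused whole. The fingers move at their own pace and stop on an object; "newtons" is the grip in N (left out, the last holds). Time passes only in rows, so rows that do not move let the fingers close. It gives the time, the measured TCP pose, the force, the opening and the grip force at its end, in the units of the state.
- robot.get_state(): the state, without advancing time (a new reading comes with each control period).
- robot.snapshot(name): name is "scene" or "top" or "wrist"; returns a dict with "img" (420x560x3 uint8, blue, green, red), "fx", "fy", "cx", "cy" (pixels), "distortion" ([k1, k2, p1, p2, k3] as OpenCV has them; the pictures are not rectified), "extrinsics" (4x4, takes a point from camera to world coordinates). Camera axes: x right, y down, z forward; pixel columns grow to the right and rows downward; lengths in m; the calibration is good to about 2 mm. A picture is of the moment at which its call begins. There is no depth.
- robot.finish_job(): hands the job in; it is judged then, once.
The state is a dict: "clock": time; "q": joint angles; "dq": joint speeds; "joint_efforts": joint torques, N m; "ee_pos": TCP position; "tcp_rot": TCP orientation; "ft_force": force on the tool from outside, world axes, zero at the start; "torque": the same for the moment, N m; "gripper_width": opening from 0.0 (shut) to 1.0 (fully open); "grip_force": force on a finger pad.
Only numpy, scipy, OpenCV 4.12 (cv2) and the standard library are available. Lean on these libraries where they do the work, as an engineer would, in place of code of your own. Each camera call takes 0.05 s, during which the arm holds its last target. There are 200 camera calls.

## Working session

There is one attempt and no reset: what is moved stays moved. The work goes in short steps, Python scripts to look and compute and a tool call to move; the robot and the scene stay as the last step left them, time stands still between calls to the robot, and variables do not carry over. Pictures are saved under pics/ and viewed, at most 10 in all, crops included, and the job is handed in when it is done.

Besides the shell and the picture viewer there is one more tool, called after ">>>" in YAML: its name, and indented under it one key for each argument. carry_out: Moves the arm, as the interface text tells. Its arguments: {"type":"object","properties":{"rows":{"type":"array"},"newtons":{"type":"number"}},"required":["rows"]}

```bash
mkdir -p pics; python3 - <<'E'
from cell import robot
import cv2,numpy as np
for n in("scene","top"):
    s=robot.snapshot(n);cv2.imwrite(f"pics/{n}0.png",s["img"]);np.save(n+".npy",s,allow_pickle=True)
    print(n,np.round(s["extrinsics"],3).tolist(),s["fx"],s["distortion"])
st=robot.get_state();print(st)
E
```

```text
scene [[0.865, 0.373, -0.337, 0.869], [0.502, -0.625, 0.597, -0.673], [0.012, -0.686, -0.728, 0.836], [0.0, 0.0, 0.0, 1.0]] 501.16339881570184 [-0.02462061  0.          0.          0.          0.        ]
top [[0.007, -0.989, 0.146, 0.38], [-1.0, -0.008, -0.007, -0.051], [0.008, -0.146, -0.989, 0.996], [0.0, 0.0, 0.0, 1.0]] 423.0385986609019 [-0.06770432  0.          0.          0.          0.        ]
{'clock': 0.1, 'q': array([ 1.16902188e+00,  2.13313647e-01, -3.49914721e-02,  1.32347900e+00,
       -1.59829726e-05,  1.57077351e+00]), 'dq': array([ 0.0012051 , -0.00101147,  0.00281626,  0.00045281, -0.00099136,
        0.00042093]), 'joint_efforts': array([ 1.22642174e-03, -6.87254834e+01,  4.87805343e+01,  1.22977694e-02,
        9.47426884e-05, -2.74604821e-05]), 'ee_pos': array([0.19540433, 0.45988382, 0.20486424]), 'tcp_rot': array([[-9.20377468e-01,  3.91030917e-01, -3.71566262e-04],
       [ 3.91031093e-01,  9.20377013e-01, -9.15378967e-04],
       [-1.59604300e-05, -9.87788138e-04, -9.99999512e-01]]), 'ft_force': array([0.13240885, 0.16728831, 0.20527313]), 'torque': array([ 0.02322312, -0.00711646, -0.02724056]), 'grip_force': 0.0, 'gripper_width': 0.99971703771844}
```

View pics/scene0.png

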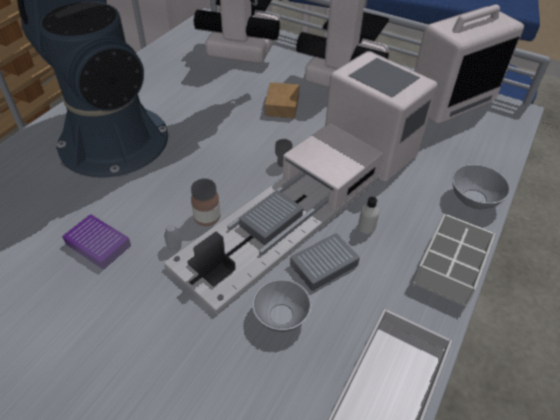

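View pics/top0.png

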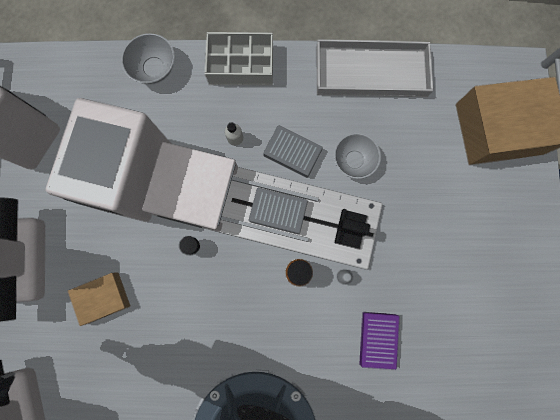

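Candidates in the top view: slider (352,228), the only black finned part on the track. Cassettes: grey at (277,210) in the channel (the one wanted), grey spare at (293,150) on the table, purple at (380,340), not meant. I'll check the choice in a close crop.

```bash
cat > h.py <<'E'
import cv2,numpy as np
def ray(s,px):
    K=np.array([[s["fx"],0,s["cx"]],[0,s["fy"],s["cy"]],[0,0,1]])
    p=cv2.undistortPoints(np.array(px,float).reshape(-1,1,2),K,np.array(s["distortion"])).reshape(-1,2)
    d=np.c_[p,np.ones(len(p))]@s["extrinsics"][:3,:3].T
    return s["extrinsics"][:3,3],d
def onz(s,px,z):
    o,d=ray(s,px); return o+d*((z-o[2])/d[:,2])[:,None]
def proj(s,P):
    K=np.array([[s["fx"],0,s["cx"]],[0,s["fy"],s["cy"]],[0,0,1]]);E=np.linalg.inv(s["extrinsics"])
    return cv2.projectPoints(np.array(P,float),cv2.Rodrigues(E[:3,:3])[0],E[:3,3],K,np.array(s["distortion"]))[0].reshape(-1,2)
E
python3 - <<'E'
import cv2,numpy as np
from h import *
a=np.load("top.npy",allow_pickle=True).item();b=np.load("scene.npy",allow_pickle=True).item()
A=cv2.resize(a["img"][160:280,215:395],None,fx=4.4,fy=4.4,interpolation=cv2.INTER_CUBIC)
cv2.imwrite("pics/ct.png",A)
B=cv2.resize(b["img"][180:310,160:330],None,fx=4.4,fy=4.4,interpolation=cv2.INTER_CUBIC)
cv2.imwrite("pics/cs.png",B)
E
```

```text
(no output)
```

View pics/ct.png

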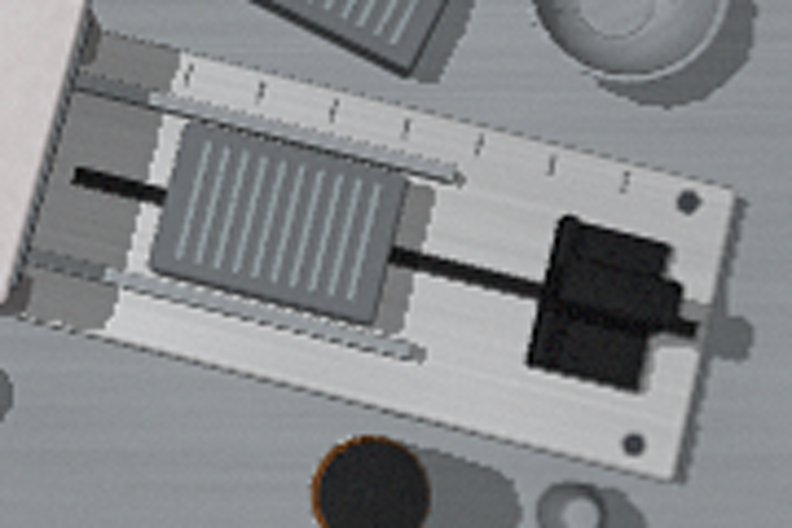

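View pics/cs.png

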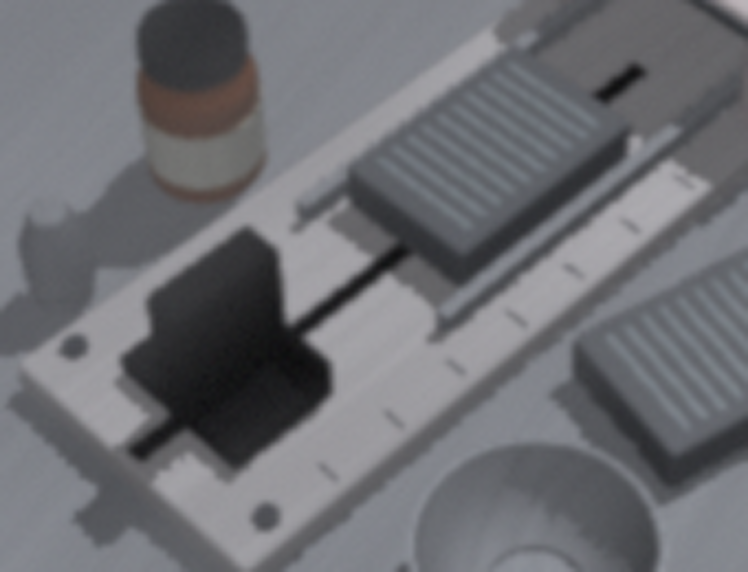

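The crop confirms it: black slider with its fin along the track (fin in crop ~(610,300)), grey ribbed cassette between the rails ahead of it (280,225). Spare and purple cassettes are off the deck.

```bash
python3 - <<'E'
from h import *
a=np.load("top.npy",allow_pickle=True).item();b=np.load("scene.npy",allow_pickle=True).item()
T=lambda L:np.array(L)/4.4+[215,160]; S=lambda L:np.array(L)/4.4+[160,180]
d=onz(a,T([(735,188),(683,480),(107,30),(110,345)]),.02);print("deck",d.round(4)[:,:2].tolist())
ds=onz(b,S([(22,372),(245,568)]),.02);print("deck end scene",ds[:,:2].round(4).tolist())
u=(d[2]-d[0])[:2]+(d[3]-d[1])[:2];print("yaw of feed",np.degrees(np.arctan2(u[1],u[0])), [np.degrees(np.arctan2(*(d[i+2]-d[i])[1::-1])) for i in(0,1)])
u/=np.linalg.norm(u);n=np.array([u[1],-u[0]]) # deck x
o=(d[0]+d[1])[:2]/2+.25*u
print("origin",o,"y",u,"x",n)
def dk(P):P=P[:,:2]-o;return np.c_[P@n,P@u].round(4).tolist()
print("deckscene",dk(ds))
print("shoe front top",dk(onz(a,T([(567,215),(530,365)]),.047)))
print("shoe scene fr-right top",dk(onz(b,S([(330,375),(233,465)]),.047)))
print("fin top scene",dk(onz(b,S([(248,228),(280,258),(148,298)]),.101)))
print("cass top",dk(onz(a,T([(187,120),(408,172),(375,325),(152,270)]),.048)))
print("jar,objective",dk(onz(a,T([(370,493)]),.095)),dk(onz(a,T([(580,512)]),.062)))
E
```

```text
deck [[0.5271, -0.2912], [0.3729, -0.26], [0.6102, 0.045], [0.4412, 0.0397]]
deck end scene [[0.3819, -0.2577], [0.5285, -0.2907]]
yaw of feed 76.60732233987913 [np.float64(76.12024348493108), np.float64(77.15602323166475)]
origin [ 0.50787772 -0.03243506] y [0.23162358 0.97280549] x [ 0.97280549 -0.23162358]
deckscene [[-0.0703, -0.2484], [0.0799, -0.2465]]
shoe front top [[0.0384, -0.1599], [-0.0414, -0.1584]]
shoe scene fr-right top [[0.0474, -0.1644], [0.0523, -0.2259]]
fin top scene [[-0.0051, -0.1606], [0.0175, -0.1623], [-0.0064, -0.216]]
cass top [[0.0395, 0.0425], [0.0404, -0.0749], [-0.0405, -0.0768], [-0.0404, 0.0406]]
jar,objective [[-0.1234, -0.0918]] [[-0.1079, -0.1971]]
```

>>> carry_out:
  rows:
    - [[0, 0, -5], [0, 0, 0], 8.54]
    - [[0, 0, -5], [0, 0, 0], 8.54]
    - [[-4.37, -0.52, 0], [0, 0, 4.467], 8.54]
    - [[-4.37, -0.52, 0], [0, 0, 4.467], 8.54]
    - [[-4.37, -0.52, 0], [0, 0, 4.467], 8.54]

```text
clock: 0.6
ee_pos: [0.3055, 0.3853, 0.3051]
tcp_rot: [[-0.803, 0.595, -0.0], [0.595, 0.803, -0.0], [-0.0, -0.0, -1.0]]
ft_force: [-0.0, 1.0, -0.2]
gripper_width: 0.998
grip_force: 0.0
```

>>> carry_out:
  rows:
    - [[-4.37, -0.52, 0], [0, 0, 4.467], 8.54]
    - [[-4.37, -0.52, 0], [0, 0, 4.467], 8.54]
    - [[-4.37, -0.52, 0], [0, 0, 4.467], 8.54]
    - [[-4.37, -0.52, 0], [0, 0, 4.467], 8.54]
    - [[-4.37, -0.52, 0], [0, 0, 4.467], 8.54]

```text
clock: 1.1
ee_pos: [0.4394, 0.2116, 0.3049]
tcp_rot: [[-0.516, 0.857, -0.001], [0.857, 0.516, -0.0], [0.0, -0.001, -1.0]]
ft_force: [0.2, 0.1, 0.6]
gripper_width: 1.001
grip_force: 0.0
```

>>> carry_out:
  rows:
    - [[-4.37, -0.52, 0], [0, 0, 4.467], 8.54]
    - [[-4.37, -0.52, 0], [0, 0, 4.467], 8.54]
    - [[-4.37, -0.52, 0], [0, 0, 4.467], 8.54]
    - [[-4.37, -0.52, 0], [0, 0, 4.467], 8.54]
    - [[-4.37, -0.52, 0], [0, 0, 4.467], 8.54]

```text
clock: 1.6
ee_pos: [0.4973, 0.0008, 0.3049]
tcp_rot: [[-0.152, 0.988, -0.001], [0.988, 0.152, 0.0], [0.0, -0.001, -1.0]]
ft_force: [1.2, -0.1, -0.2]
gripper_width: 1.0
grip_force: 0.0
```

>>> carry_out:
  rows:
    - [[-4.37, -0.52, 0], [0, 0, 4.467], 8.54]
    - [[-4.37, -0.52, 0], [0, 0, 4.467], 8.54]
    - [[-4.37, -0.52, 0], [0, 0, 4.467], 8.54]
    - [[-4.37, -0.52, 0], [0, 0, 4.467], 8.54]
    - [[-4.37, -0.52, 0], [0, 0, 4.467], 8.54]

```text
clock: 2.1
ee_pos: [0.4706, -0.2163, 0.3049]
tcp_rot: [[0.235, 0.972, -0.001], [0.972, -0.235, 0.0], [0.0, -0.001, -1.0]]
ft_force: [0.9, 0.4, 0.7]
gripper_width: 1.002
grip_force: 0.0
```

>>> carry_out:
  rows:
    - [[0, 0, 0], [0, 0, 0], 8.54]
    - [[0, 0, 0], [0, 0, 0], 8.54]

```text
clock: 2.3
ee_pos: [0.4708, -0.2153, 0.3049]
tcp_rot: [[0.234, 0.972, -0.001], [0.972, -0.234, 0.0], [0.0, -0.001, -1.0]]
ft_force: [-0.1, 0.3, -0.2]
gripper_width: 0.997
grip_force: 0.0
```

```bash
python3 - <<'E'
from cell import robot
from h import *
s=robot.snapshot("wrist");np.save("w1.npy",s,allow_pickle=True);cv2.imwrite("pics/w1.png",s["img"])
st=robot.get_state();print(st["ee_pos"],st["tcp_rot"].round(3).tolist(),st["q"].round(3),s["extrinsics"].round(3).tolist(),st["ft_force"])
E
```

```text
[ 0.47115118 -0.21446007  0.30508958] [[0.232, 0.973, -0.0], [0.973, -0.232, 0.0], [0.0, -0.0, -1.0]] [-0.427  0.263  0.281  1.59   0.     1.378] [[0.972, -0.222, -0.072, 0.488], [-0.233, -0.928, -0.292, -0.14], [-0.002, 0.3, -0.954, 0.474], [0.0, 0.0, 0.0, 1.0]] [-0.39261166  0.22634298  0.24876412]
```

View pics/w1.png

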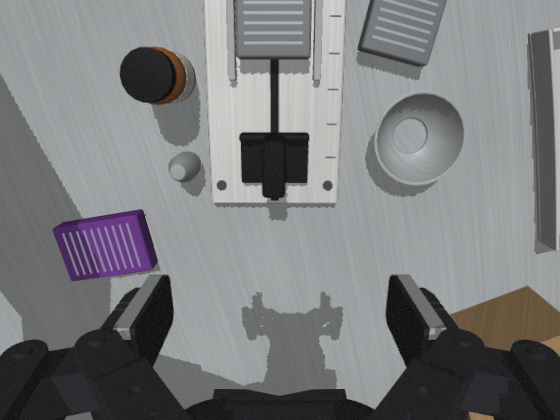

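The wrist view shows the slider at (274,165), its fin centred near column 274 with its rear at row 199. The deck end corners are at (215,204) and (337,203), and the cassette is ahead at (273,28).

```bash
python3 - <<'E'
from h import *
w=np.load("w1.npy",allow_pickle=True).item()
m=(w["img"].max(2)<60).astype(np.uint8);m[205:]=0;m[:,:225]=0;m[:,320:]=0
for r in(120,140,150,160,170,180,187,192,196,198,200):
    c=np.where(m[r])[0];print(r,c.min() if len(c) else'',c.max() if len(c) else'')
tc=np.array([.4712,-.2145])
o=np.array([0.50788,-0.03244]);u=np.array([.2316,.9728]);n=np.array([u[1],-u[0]])
def dk(px,z):P=onz(w,px,z)[:,:2];return np.c_[(P-o)@n,(P-o)@u].round(4).tolist()
print("tcp",(tc-o)@n,(tc-o)@u)
print("deckend",dk([(215,204),(337,203)],.02));print("deck sides",dk([(205,5),(345,5),(212,150),(340,150)],.02))
print("shoe",dk([(241,133),(308,133)],.047))
print("fin rear top",dk([(264,198),(286,198)],.101))
print("cass rear top",dk([(236,57),(310,57)],.048))
E
```

```text
120 271 277
140 241 307
150 241 307
160 242 307
170 242 306
180 242 306
187 263 284
192 263 284
196 264 283
198 271 277
200  
tcp 0.006482792000000008 -0.185603056
deckend [[-0.077, -0.247], [0.0779, -0.2459]]
deck sides [[-0.0776, -0.0152], [0.0782, -0.0157], [-0.0772, -0.1782], [0.0787, -0.1785]]
shoe [[-0.0383, -0.155], [0.0373, -0.1551]]
fin rear top [[-0.011, -0.2159], [0.0118, -0.216]]
cass rear top [[-0.0414, -0.0736], [0.038, -0.0739]]
```

>>> carry_out:
  rows:
    - [[0, -0.6, 4.85], [0, 0, 0], 8.54]
    - [[0, 0, 4.85], [0, 0, 0], 8.54]
    - [[0, 0, 4.85], [0, 0, 0], 8.54]
    - [[0, 0, 4.85], [0, 0, 0], 8.54]
    - [[0, 0, 2.5], [0, 0, 0], 8.54]

```text
clock: 2.85
ee_pos: [0.4638, -0.2109, 0.0827]
tcp_rot: [[0.23, 0.973, -0.004], [0.973, -0.23, 0.002], [0.001, -0.004, -1.0]]
ft_force: [0.5, -0.3, 1.3]
gripper_width: 0.998
grip_force: 0.0
```

>>> carry_out:
  rows:
    - [[0, 0, 2.35], [0, 0, 0], 8.54]
    - [[0, 0, 0], [0, 0, 0], 8.54]
    - [[0, 0, 0], [0, 0, 0], 8.54]
    - [[0, 0, 0], [0, 0, 0], 8.54]

```text
clock: 3.25
ee_pos: [0.4665, -0.2131, 0.0643]
tcp_rot: [[0.231, 0.973, 0.002], [0.973, -0.231, -0.001], [-0.0, 0.002, -1.0]]
ft_force: [0.8, -0.3, 0.0]
gripper_width: 0.997
grip_force: 0.0
```

>>> carry_out:
  rows:
    - [[0, 0, 0], [0, 0, 0], 1.5]
    - [[0, 0, 0], [0, 0, 0], 1.5]
    - [[0, 0, 0], [0, 0, 0], 1.5]
    - [[0, 0, 0], [0, 0, 0], 1.5]
    - [[0, 0, 0], [0, 0, 0], 1.5]
  newtons: 40

```text
clock: 3.75
ee_pos: [0.465, -0.2132, 0.0631]
tcp_rot: [[0.232, 0.973, -0.0], [0.973, -0.232, 0.0], [-0.0, -0.0, -1.0]]
ft_force: [-3.6, 1.6, 6.8]
gripper_width: 0.27
grip_force: 39.0
```

>>> carry_out:
  rows:
    - [[0, 0, 0], [0, 0, 0], 1.5]
    - [[0, 0, 0], [0, 0, 0], 1.5]
    - [[0, 0, 0], [0, 0, 0], 1.5]
    - [[0, 0, 0], [0, 0, 0], 1.5]
    - [[0, 0, 0], [0, 0, 0], 1.5]

```text
clock: 4.25
ee_pos: [0.465, -0.2132, 0.0631]
tcp_rot: [[0.232, 0.973, -0.0], [0.973, -0.232, 0.0], [-0.0, -0.0, -1.0]]
ft_force: [-5.5, 1.7, 9.0]
gripper_width: 0.269
grip_force: 39.3
```

>>> carry_out:
  rows:
    - [[0.5, -0.05, -0.03], [0, 0, 0], 1.5]
    - [[1, 0, 0], [0, 0, 0], 1.5]
    - [[1, 0, 0], [0, 0, 0], 1.5]
    - [[1, 0, 0], [0, 0, 0], 1.5]
    - [[1, 0, 0], [0, 0, 0], 1.5]

```text
clock: 4.75
ee_pos: [0.4754, -0.1701, 0.0632]
tcp_rot: [[0.233, 0.972, -0.0], [0.972, -0.233, -0.002], [-0.002, 0.0, -1.0]]
ft_force: [-0.2, -8.3, -2.1]
gripper_width: 0.268
grip_force: 40.0
```

>>> carry_out:
  rows:
    - [[1, 0, 0], [0, 0, 0], 1.5]
    - [[0.5, 0, 0], [0, 0, 0], 1.5]
    - [[0.5, 0, 0], [0, 0, 0], 1.5]
    - [[0.3, 0, 0], [0, 0, 0], 1.5]
    - [[0.3, 0, 0], [0, 0, 0], 1.5]

```text
clock: 5.25
ee_pos: [0.4815, -0.145, 0.0632]
tcp_rot: [[0.233, 0.973, 0.0], [0.973, -0.233, -0.002], [-0.002, 0.001, -1.0]]
ft_force: [-0.8, -8.6, -2.1]
gripper_width: 0.265
grip_force: 40.0
```

>>> carry_out:
  rows:
    - [[0.3, 0, 0], [0, 0, 0], 1.5]
    - [[0.3, 0, 0], [0, 0, 0], 1.5]
    - [[0.3, 0, 0], [0, 0, 0], 1.5]
    - [[0.3, 0, 0], [0, 0, 0], 1.5]
    - [[0.3, 0, 0], [0, 0, 0], 1.5]

```text
clock: 5.75
ee_pos: [0.485, -0.1307, 0.0632]
tcp_rot: [[0.233, 0.972, 0.0], [0.972, -0.233, -0.003], [-0.002, 0.001, -1.0]]
ft_force: [-0.3, -9.8, -2.5]
gripper_width: 0.266
grip_force: 40.0
```

```bash
python3 - <<'E'
from cell import robot
from h import *
s=robot.snapshot("top");w=robot.snapshot("wrist")
cv2.imwrite("pics/t2.png",np.hstack([cv2.resize(s["img"][150:280,200:400],(400,260)),cv2.resize(w["img"],(346,260))]))
st=robot.get_state();p=st["ee_pos"][:2]-np.array([0.50788,-0.03244]);print(p@[.9728,-.2316],p@[.2316,.9728],st["ft_force"])
E
```

```text
0.0004810291477720906 -0.10049444238466314 [ 1.15550712 -7.18269136 -0.21486347]
```

View pics/t2.png

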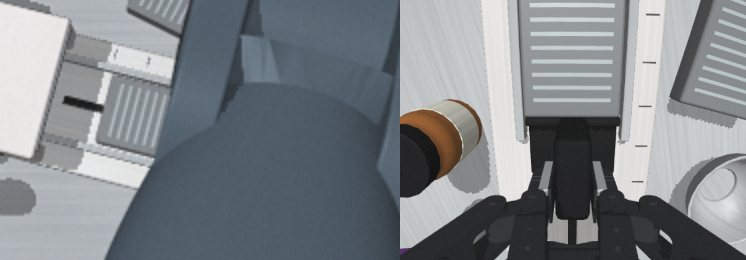

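The wrist picture (right half) shows the slider's face up against the cassette's rear edge at about (573,118), with the fin held straight between the pads. Pushing on.

>>> carry_out:
  rows:
    - [[0.4, 0, 0], [0, 0, 0], 1.5]
    - [[0.5, 0, 0], [0, 0, 0], 1.5]
    - [[0.5, 0, 0], [0, 0, 0], 1.5]
    - [[0.5, 0, 0], [0, 0, 0], 1.5]
    - [[0.5, 0, 0], [0, 0, 0], 1.5]

```text
clock: 6.35
ee_pos: [0.4907, -0.1073, 0.0633]
tcp_rot: [[0.233, 0.972, 0.0], [0.972, -0.233, -0.003], [-0.002, 0.001, -1.0]]
ft_force: [0.8, -10.4, -2.9]
gripper_width: 0.269
grip_force: 39.9
```

>>> carry_out:
  rows:
    - [[0.5, 0, 0], [0, 0, 0], 1.5]
    - [[0.5, 0, 0], [0, 0, 0], 1.5]
    - [[0.5, 0, 0], [0, 0, 0], 1.5]
    - [[0.5, 0, 0], [0, 0, 0], 1.5]
    - [[0.5, 0, 0], [0, 0, 0], 1.5]

```text
clock: 6.85
ee_pos: [0.4966, -0.083, 0.0633]
tcp_rot: [[0.233, 0.972, 0.001], [0.972, -0.233, -0.003], [-0.002, 0.001, -1.0]]
ft_force: [1.5, -10.6, -2.8]
gripper_width: 0.267
grip_force: 39.9
```

>>> carry_out:
  rows:
    - [[0.5, 0, 0], [0, 0, 0], 1.5]
    - [[0.5, 0, 0], [0, 0, 0], 1.5]
    - [[0.5, 0, 0], [0, 0, 0], 1.5]
    - [[0.5, 0, 0], [0, 0, 0], 1.5]
    - [[0.4, 0, 0], [0, 0, 0], 1.5]

```text
clock: 7.35
ee_pos: [0.5023, -0.0596, 0.0632]
tcp_rot: [[0.233, 0.972, 0.001], [0.972, -0.233, -0.003], [-0.002, 0.001, -1.0]]
ft_force: [1.6, -9.8, -1.8]
gripper_width: 0.268
grip_force: 39.9
```

>>> carry_out:
  rows:
    - [[0.3, 0, 0], [0, 0, 0], 1.5]
    - [[0.2, 0, 0], [0, 0, 0], 1.5]
    - [[0.1, 0, 0], [0, 0, 0], 1.5]
    - [[0.1, 0, 0], [0, 0, 0], 1.5]
    - [[0.1, 0, 0], [0, 0, 0], 1.5]

```text
clock: 7.85
ee_pos: [0.5042, -0.052, 0.0632]
tcp_rot: [[0.233, 0.972, 0.001], [0.972, -0.233, -0.003], [-0.002, 0.001, -1.0]]
ft_force: [3.2, -10.3, -2.3]
gripper_width: 0.271
grip_force: 39.9
```

>>> carry_out:
  rows:
    - [[0.1, 0, 0], [0, 0, 0], 1.5]
    - [[0.1, 0, 0], [0, 0, 0], 1.5]
    - [[0.1, 0, 0], [0, 0, 0], 1.5]
    - [[0.1, 0, 0], [0, 0, 0], 1.5]

```text
clock: 8.25
ee_pos: [0.5051, -0.0481, 0.0632]
tcp_rot: [[0.233, 0.972, 0.001], [0.972, -0.233, -0.003], [-0.002, 0.001, -1.0]]
ft_force: [2.9, -10.6, -2.0]
gripper_width: 0.267
grip_force: 39.9
```

>>> carry_out:
  rows:
    - [[0.1, 0.02, 0], [0, 0, 0], 1.5]
    - [[0.2, 0, 0], [0, 0, 0], 1.5]
    - [[0.2, 0, 0], [0, 0, 0], 1.5]
    - [[0.2, 0, 0], [0, 0, 0], 1.5]
    - [[0.1, 0, 0], [0, 0, 0], 1.5]

```text
clock: 8.75
ee_pos: [0.507, -0.0403, 0.0632]
tcp_rot: [[0.233, 0.972, 0.001], [0.972, -0.233, -0.003], [-0.002, 0.001, -1.0]]
ft_force: [1.2, -9.7, -1.9]
gripper_width: 0.267
grip_force: 40.0
```

>>> carry_out:
  rows:
    - [[0.1, 0, 0], [0, 0, 0], 1.5]
    - [[0.1, 0, 0], [0, 0, 0], 1.5]
    - [[0.1, 0, 0], [0, 0, 0], 1.5]
    - [[0.1, 0, 0], [0, 0, 0], 1.5]
    - [[0.1, 0, 0], [0, 0, 0], 1.5]

```text
clock: 9.25
ee_pos: [0.5082, -0.0355, 0.0632]
tcp_rot: [[0.233, 0.972, 0.001], [0.972, -0.233, -0.003], [-0.002, 0.001, -1.0]]
ft_force: [2.2, -10.7, -1.0]
gripper_width: 0.266
grip_force: 40.0
```

>>> carry_out:
  rows:
    - [[0.1, 0, 0], [0, 0, 0], 1.5]
    - [[0.1, 0, 0], [0, 0, 0], 1.5]
    - [[0.1, 0, 0], [0, 0, 0], 1.5]
    - [[0.1, 0, 0], [0, 0, 0], 1.5]
    - [[0.1, 0, 0], [0, 0, 0], 1.5]

```text
clock: 9.75
ee_pos: [0.5094, -0.0306, 0.0632]
tcp_rot: [[0.233, 0.972, 0.001], [0.972, -0.233, -0.003], [-0.002, 0.001, -1.0]]
ft_force: [2.7, -10.3, -1.0]
gripper_width: 0.271
grip_force: 40.0
```

>>> carry_out:
  rows:
    - [[0.1, 0, 0], [0, 0, 0], 1.5]
    - [[0.1, 0, 0], [0, 0, 0], 1.5]
    - [[0.1, 0, 0], [0, 0, 0], 1.5]
    - [[0.1, 0, 0], [0, 0, 0], 1.5]
    - [[0.1, 0, 0], [0, 0, 0], 1.5]

```text
clock: 10.25
ee_pos: [0.5106, -0.0258, 0.0632]
tcp_rot: [[0.233, 0.972, 0.001], [0.972, -0.233, -0.003], [-0.002, 0.001, -1.0]]
ft_force: [1.4, -10.3, -2.7]
gripper_width: 0.267
grip_force: 40.0
```

>>> carry_out:
  rows:
    - [[0.1, 0, 0], [0, 0, 0], 1.5]
    - [[0.1, 0, 0], [0, 0, 0], 1.5]
    - [[0.1, 0, 0], [0, 0, 0], 1.5]
    - [[0.1, 0, 0], [0, 0, 0], 1.5]
    - [[0.1, 0, 0], [0, 0, 0], 1.5]

```text
clock: 10.75
ee_pos: [0.5117, -0.0209, 0.0632]
tcp_rot: [[0.233, 0.972, 0.001], [0.972, -0.233, -0.003], [-0.002, 0.001, -1.0]]
ft_force: [2.3, -10.6, -2.0]
gripper_width: 0.269
grip_force: 40.0
```

>>> carry_out:
  rows:
    - [[0.1, 0, 0], [0, 0, 0], 1.5]
    - [[0.1, 0, 0], [0, 0, 0], 1.5]
    - [[0.1, 0, 0], [0, 0, 0], 1.5]
    - [[0.1, 0, 0], [0, 0, 0], 1.5]
    - [[0.1, 0, 0], [0, 0, 0], 1.5]

```text
clock: 11.25
ee_pos: [0.5129, -0.0161, 0.0632]
tcp_rot: [[0.233, 0.972, 0.001], [0.972, -0.233, -0.003], [-0.002, 0.001, -1.0]]
ft_force: [1.9, -10.8, -1.7]
gripper_width: 0.267
grip_force: 40.0
```

>>> carry_out:
  rows:
    - [[0.1, 0, 0], [0, 0, 0], 1.5]
    - [[0.1, 0, 0], [0, 0, 0], 1.5]
    - [[0.1, 0, 0], [0, 0, 0], 1.5]
    - [[0.1, 0, 0], [0, 0, 0], 1.5]
    - [[0.1, 0, 0], [0, 0, 0], 1.5]

```text
clock: 11.75
ee_pos: [0.5141, -0.0112, 0.0632]
tcp_rot: [[0.233, 0.972, 0.001], [0.972, -0.233, -0.003], [-0.002, 0.001, -1.0]]
ft_force: [3.4, -10.5, -1.2]
gripper_width: 0.265
grip_force: 40.0
```

>>> carry_out:
  rows:
    - [[0.1, 0, 0], [0, 0, 0], 1.5]
    - [[0.1, 0, 0], [0, 0, 0], 1.5]
    - [[0.1, 0, 0], [0, 0, 0], 1.5]
    - [[0.1, 0, 0], [0, 0, 0], 1.5]
    - [[0.1, 0, 0], [0, 0, 0], 1.5]

```text
clock: 12.25
ee_pos: [0.5152, -0.007, 0.0632]
tcp_rot: [[0.234, 0.972, 0.001], [0.972, -0.234, -0.004], [-0.004, 0.002, -1.0]]
ft_force: [0.8, -16.7, -0.9]
gripper_width: 0.271
grip_force: 40.1
```

>>> carry_out:
  rows:
    - [[0, 0, 0], [0, 0, 0], 1.5]
    - [[0, 0, 0], [0, 0, 0], 1.5]
    - [[0, 0, 0], [0, 0, 0], 1.5]

```text
clock: 12.55
ee_pos: [0.5151, -0.0069, 0.0632]
tcp_rot: [[0.233, 0.972, 0.001], [0.972, -0.233, -0.004], [-0.003, 0.001, -1.0]]
ft_force: [2.0, -14.2, -0.8]
gripper_width: 0.271
grip_force: 40.1
```

The force along the track rose from about 9.5 N to 13.4 N at rest, which fits the spring's start. I'll move 2 mm more to check that it gives softly.

>>> carry_out:
  rows:
    - [[0.1, 0, 0], [0, 0, 0], 1.5]
    - [[0.1, 0, 0], [0, 0, 0], 1.5]
    - [[0, 0, 0], [0, 0, 0], 1.5]
    - [[0, 0, 0], [0, 0, 0], 1.5]

```text
clock: 12.95
ee_pos: [0.5156, -0.005, 0.0632]
tcp_rot: [[0.234, 0.972, 0.001], [0.972, -0.234, -0.004], [-0.004, 0.001, -1.0]]
ft_force: [1.2, -15.0, -1.1]
gripper_width: 0.266
grip_force: 40.1
```

It gives softly: 2 mm of travel for under 1 N. Letting go.

>>> carry_out:
  rows:
    - [[0, 0, 0], [0, 0, 0], 5]
    - [[0, 0, 0], [0, 0, 0], 5]
    - [[0, 0, 0], [0, 0, 0], 5]
    - [[0, 0, 0], [0, 0, 0], 5]
    - [[0, 0, 0], [0, 0, 0], 5]

```text
clock: 13.45
ee_pos: [0.5153, -0.0029, 0.0631]
tcp_rot: [[0.232, 0.973, 0.0], [0.973, -0.232, 0.0], [0.0, 0.0, -1.0]]
ft_force: [0.3, -0.1, -0.9]
gripper_width: 0.59
grip_force: 0.0
```

>>> carry_out:
  rows:
    - [[0, 0, -1], [0, 0, 0], 5]
    - [[0, 0, -2], [0, 0, 0], 5]
    - [[0, 0, -4], [0, 0, 0], 5]
    - [[0, 0, -4], [0, 0, 0], 5]
    - [[0, 0, -4], [0, 0, 0], 5]

```text
clock: 13.95
ee_pos: [0.5149, -0.003, 0.2156]
tcp_rot: [[0.232, 0.973, 0.001], [0.973, -0.232, 0.0], [0.0, 0.001, -1.0]]
ft_force: [0.8, 0.5, -0.9]
gripper_width: 0.593
grip_force: 0.0
```

>>> carry_out:
  rows:
    - [[-4, 0, -4], [0, 0, 0], 5]
    - [[-4, 0, -4], [0, 0, 0], 5]
    - [[-4, 0, 0], [0, 0, 0], 5]
    - [[-2, 0, 0], [0, 0, 0], 5]
    - [[0, 0, 0], [0, 0, 0], 5]

```text
clock: 14.45
ee_pos: [0.4843, -0.1323, 0.2848]
tcp_rot: [[0.235, 0.972, 0.001], [0.972, -0.235, -0.001], [-0.0, 0.001, -1.0]]
ft_force: [0.5, 0.8, 0.8]
gripper_width: 0.585
grip_force: 0.0
```

```bash
python3 - <<'E'
from cell import robot
from h import *
w=robot.snapshot("wrist");s=robot.snapshot("scene");np.save("w3.npy",w,allow_pickle=True)
cv2.imwrite("pics/w3.png",np.hstack([w["img"][:,80:480],cv2.resize(s["img"][130:310,160:330],(397,420))]))
print(robot.get_state()["ee_pos"])
E
```

```text
[ 0.48478207 -0.13022116  0.28435559]
```

View pics/w3.png

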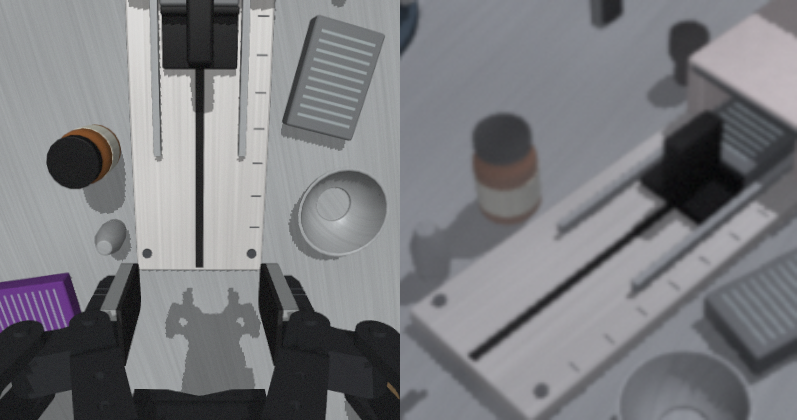

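The slider sits against the cassette inside the bay mouth (right half, about (710,170)) with no gap visible, and the bystanders are where they were. I'll check the slider's position after release, then hand in if it's good.

```bash
python3 - <<'E'
from h import *
from cell import robot
w=np.load("w3.npy",allow_pickle=True).item()
P=onz(w,[(243,69),(317,69)],.03)[:,:2]-np.array([.50788,-.03244])
y=(P@[.2316,.9728]).mean()+.03;print("slider y",y,"tcp at hold",np.array([.5156-.50788,-.005+.03244])@[.2316,.9728])
if abs(y-.0285)<.006: print(robot.finish_job())
E
```

```text
slider y 0.02744020504580024 tcp at hold 0.028481583999999983
the job is handed in; nothing more can be done
None
```

The job is handed in: the slider pushed the cassette into the bay until it met the spring contact, pressed it a few millimetres with about 5 N, and stayed in place, holding the cassette, after I let go.

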